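Rock the narrow tub to pour its test balls into the tray

ROBOT

A 7-joint arm with a two-finger parallel gripper is mounted at the origin on the work surface. World frame = base frame: x ahead of the robot, y to its left, z up, the work surface at z = 0. Lengths are in m, angles in rad, forces in N, time in s.
With the tool pointing down it reaches from about 0.4 to 0.85 m from the base axis. Payload 10.4 kg.
Tool frame: the origin (TCP) lies between the finger pads; the fingertips stand 11 mm ahead of it and the grasp point (between the pads) lies 8 mm behind it; z points along the fingers, y is the direction in which the jaws open and shut (so a half turn about z gives the same grasp; the last joint's range is limited). The gripper opens to 87 mm and grips with 3 to 60 N. Pads are 19 mm wide; open, the fingers measure 117 mm over their backs; the gripper's body (75 mm by 190 mm) begins 51 mm behind the grasp point.
Start: joints at [1.271, 0.332, -0.065, 1.46, 0.022, 1.35, -0.088], TCP at [0.171, -0.601, 0.234] pointing down, gripper open.
Joint ranges: [-2.6, 2.6], [-0.5, 2.12], [-1.47, 1.34], [0.16, 2.42], [-1.27, 4.41], [0.06, 2.06], [-2.6, 2.6]. Speed limits (rad/s): [2.22, 2.22, 2.79, 2.79, 3.14, 3.14, 3.14].

INTERFACE

Orientations are given as a unit quaternion [x, y, z, w].
In Python, from bench import r, eyes gives the robot as it stands.
- The arm moves only by the shell command python3 -m inch 'ROWS' [FORCE]. ROWS is a JSON object of lists of equal length, an entry for each row: "translation": the shift along the world's x, y, z scaled (see below), a list of three; "rot": the turn, a rotation vector about the world's x, y, z scaled (see below), a list of three; "jaw": the finger opening in mm, from 0 to 87. In form: {"translation": [[tx, ty, tz], ...], "rot": [[ax, ay, az], ...], "jaw": [jaw, ...]}. A call has 1 to 20 rows; each row is the pose to reach, as a shift and turn from the pose measured when the call began; what a row does not reach only later rows make up. The controller multiplies each number of a shift by 100 mm and each number of a turn by 60 degrees. A row lasts 1/10 s, in which the tool goes at most 50 mm and 8.59 degrees, less where a joint would pass 70% of its speed; a pose out of reach is approached as far as the arm can. A call with a number of a shift or a turn outside -1 to 1 is refused whole. A call with a gripper value outside its range is refused whole. The fingers move at their own pace and stop on an object; FORCE is the grip in N (left out, the last holds). Time passes only in rows, so rows that repeat a pose let the fingers close. It gives the time, the measured TCP pose, the force and the opening at its end, in the units of the state.
- r.read_state(): the state, without advancing time (a new reading comes with each control period).
- eyes.camera(name): name is "scene" or "top" or "wrist"; returns the picture (400x640x3 uint8, blue, green, red); there is no depth.
- eyes.calibration(name): a dict with "fx", "fy", "cx", "cy" (pixels), "R" (3x3) and "t" (3): a world point X has camera coordinates R X + t; the wrist camera has in their place "hand_eye" (4x4, takes a point from camera to tool coordinates, whose origin is the TCP and whose axes are the flange's). Camera axes: x right, y down, z forward; pixel columns grow to the right and rows downward; lengths in m; the calibration is good to about 2 mm. A picture is of the moment at which its call begins: read the wrist's pose just before it. calibration takes no time and is no camera call.
- r.close_job(): hands the job in, once; it reports no verdict.
The state is a dict: "time": time; "joint_positions": joint angles; "joint_vel": joint speeds; "joint_torque": joint torques, N m; "ee_pos": TCP position; "eef_rot": TCP orientation; "ft_force": force on the tool from outside, world axes, zero at the start; "torque": the same for the moment, N m; "width": finger opening in m.
Only numpy, scipy, OpenCV 4.12 (cv2) and the standard library are available. Lean on these libraries where they do the work, as an engineer would, in place of code of your own. Each camera call takes 0.05 s, during which the arm holds its last target. There are 200 camera calls.

TASK

On the low grey stand are two hoop-handled steel tubs: take the narrower one by its handle and rock it forward on its front bottom edge, without lifting that edge off the stand, until both of its steel balls have rolled out over its sloping lip into the tray in front. Then rock it back gently, without letting it drop, so that it stands upright in its place again.

Things in the scene. Friction and masses are not known exactly. Their poses are not given: they have to be found in the camera images.
- tub: Narrower steel tub, 1.7 kg, 100 wide (y) x 110 deep (x) x 90 mm high, open top, sloping front. Origin: middle of its front bottom edge, on which it rocks; x forward (pours that way), z up. Hoop handle over the rear wall: round bar 12 mm thick along y, centre at x -104, y 0, z 135 mm, uprights at y +-42, 39 mm free below it. It may turn between pads closing along x. Balances at about 55 deg tilt.
- tray: Open aluminium tray on the table just ahead of the stand, 180 (x) x 380 (y) x 45 mm high, walls and floor 4 mm. Origin: centre of underside; axes parallel to the tub's. The fixed stand's top is 80 mm above the table; a 5 mm strip at its front keeps the tubs from sliding forward. The other tub beside (left or right) is alike but 150 mm wide; a hooked weight stands between them.
- ball_1: Steel ball, diameter 32 mm, 0.13 kg, loose on the 4 mm floor of the narrow tub; origin at its centre. The tub's front is a ramp rising at 42 degrees from the floor, from 25 mm behind the front bottom edge to a lip 25 mm ahead of that edge and 49 mm above the base: the balls roll out when the tub is rocked forward by 55 to 65 degrees.
- ball_2: The second such ball, 32 mm, also in the narrow tub. Origin at its centre.
Things that resemble listed ones, but are neither listed nor needed, are in the scene too. What is shaped like the ball_2 but yellow is not meant.

How it is judged:
By the outcome, as a careful person would: the job done as asked, in the order asked, and still so for the second after the job is handed in, with the robot touching nothing.
It also fails if it takes over 45 s, if anything falls off the work surface, if the arm or the gripper's body presses on something with over 40 N, if the wrist force passes 120 N, or if a joint passes its speed limit or range.

## Working session

There is one attempt and no reset: what is moved stays moved. The work goes in short steps, Python scripts to look and compute and a shell command to move; the robot and the scene stay as the last step left them, time stands still between calls to the robot, and variables do not carry over. Pictures are saved under pics/ and viewed, about 8 in all and at most 12, crops included, and the job is handed in when it is done.

```bash
mkdir -p pics; ls; python3 - <<'E'
from bench import r, eyes
import cv2,numpy as np
s=r.read_state();print(s)
a=eyes.camera("scene");b=eyes.camera("top")
cv2.imwrite("pics/scene.png",a);cv2.imwrite("pics/top.png",b)
for n in("scene","top","wrist"):print(n,eyes.calibration(n))
E
```

```text
pics
{'time': 0.0, 'joint_positions': array([ 1.27141871,  0.33289194, -0.06465831,  1.46098779,  0.02159586,
        1.34991079, -0.08847283]), 'joint_vel': array([-5.41873213e-04,  7.86142140e-04, -1.24892038e-05,  3.10503615e-04,
        6.94567893e-04, -1.49962715e-03,  2.17052687e-04]), 'joint_torque': array([ 9.24808091e-06, -6.23243737e+01,  2.48102011e-02, -3.89897239e+01,
       -6.12826715e-02,  4.00313688e-02,  1.35512933e-04]), 'ee_pos': array([ 0.17064797, -0.6008395 ,  0.23271911]), 'eef_rot': array([ 9.90438654e-01,  1.37951830e-01, -1.43686120e-04, -7.37557544e-04]), 'ft_force': array([-0.310419  ,  0.06783771,  0.718973  ]), 'torque': array([-0.03899771, -0.05361055, -0.00473332]), 'width': 0.08679178215667838}
scene {'fx': 363.54295459511815, 'fy': 363.54295459511815, 'cx': 315.85361836463477, 'cy': 200.50640565561426, 'R': array([[ 0.52534418,  0.85088917,  0.00105848],
       [ 0.60243909, -0.37107051, -0.70666387],
       [-0.60089986,  0.37187942, -0.70754863]]), 't': array([-0.31033438, -0.25735245,  1.04835108])}
top {'fx': 400.4791845515302, 'fy': 400.4791845515302, 'cx': 319.3928954477398, 'cy': 200.55149377810127, 'R': array([[-0.02392844, -0.9980577 , -0.05751753],
       [-0.98232433,  0.03415759, -0.18404391],
       [ 0.1856511 ,  0.05209698, -0.9812337 ]]), 't': array([0.05918744, 0.58213909, 0.62937232])}
wrist {'fx': 346.632826078132, 'fy': 346.632826078132, 'cx': 321.79138583845287, 'cy': 199.08297360972045, 'hand_eye': array([[-3.39284182e-04, -9.52513058e-01, -3.04497551e-01,
         8.47304410e-02],
       [ 9.99999918e-01, -2.55935088e-04, -3.13640094e-04,
         3.16065600e-04],
       [ 2.20814678e-04, -3.04497633e-01,  9.52513067e-01,
        -1.51448273e-01],
       [ 0.00000000e+00,  0.00000000e+00,  0.00000000e+00,
         1.00000000e+00]])}
```

View pics/scene.png

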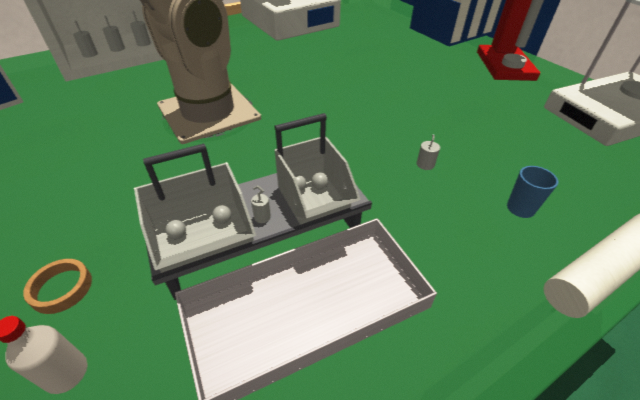

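View pics/top.png

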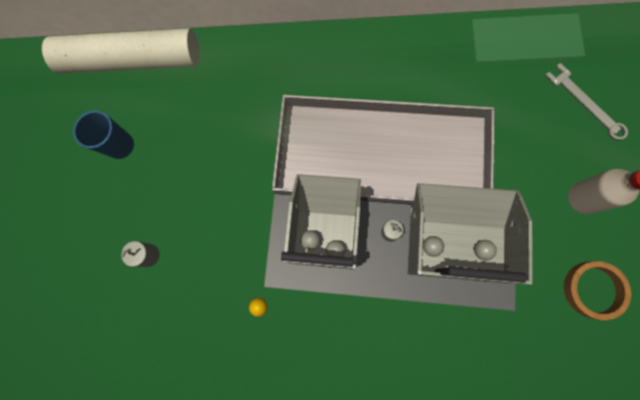

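The top view shows two candidate tubs. The narrow one spans about x 283–361, y 176–266 with its black bar at (283,257)–(357,260). The wide one spans about x 415–531, y 185–280. In the scene view the narrow one is on the right, with its bar at (277,126)–(326,119). The ball-like objects are the narrow tub's two steel balls at top (312,239) and (337,247), the wide tub's balls at (433,245) and (486,250), and a yellow ball at (257,308). I choose the narrow tub and its two steel balls.

```bash
cat > h.py <<'E'
import numpy as np
from bench import eyes
def ray(n,p):
    c=eyes.calibration(n);d=np.array([(p[0]-c['cx'])/c['fx'],(p[1]-c['cy'])/c['fy'],1.])
    return -c['R'].T@c['t'], c['R'].T@d
def onz(n,p,z):
    o,d=ray(n,p);return o+d*(z-o[2])/d[2]
def tri(p1,p2):
    (a,u),(b,v)=ray('top',p1),ray('scene',p2)
    k=np.linalg.lstsq(np.c_[u,-v],b-a,rcond=None)[0];P,Q=a+k[0]*u,b+k[1]*v
    return (P+Q)/2,np.linalg.norm(P-Q)
E
python3 - <<'E'
import cv2,numpy as np
from h import *
np.set_printoptions(precision=4,suppress=True)
def bar(f,x0,y0,x1,y1,n):
    im=cv2.imread(f)[y0:y1,x0:x1].max(2);m=(im<45).astype(np.uint8)
    _,_,st,_=cv2.connectedComponentsWithStats(m);nl,l=cv2.connectedComponents(m)
    k=1+np.argmax(st[1:,4]);p=np.argwhere(l==k)[:,::-1]+[x0,y0]
    (c,s,a)=cv2.minAreaRect(p.astype(np.float32));print(n,c,s,a,len(p));return p
p=bar('pics/top.png',272,245,366,272,'top')
L=[];
for x in (p[:,0].min()+3,p[:,0].max()-3):
    y=p[p[:,0]==x][:,1].mean();q=onz('top',(x,y),.215);L.append(q);print((x,y),q)
d=L[0]-L[1];print('centre',(L[0]+L[1])/2,'len',np.linalg.norm(d),'yaw of +y',np.degrees(np.arctan2(-d[0],d[1])))
p=bar('pics/scene.png',270,110,332,132,'scene')
for x in (279,302,324):
    ys=p[p[:,0]==x][:,1];print(x,ys.min(),ys.max(),onz('scene',(x,ys.mean()),.215))
for n,t,s in(('bar right(+y)',(283,257),(326,119)),('bar left',(356,261),(277,126))):print(n,*tri(t,s))
print('front strip/stand',[onz('top',q,.08)[:2] for q in((275,194),(265,288),(515,309))])
print('tray rim',[onz('top',q,.045)[:2] for q in((285,97),(494,107),(274,190))])
c=np.hstack([cv2.resize(cv2.imread('pics/top.png')[160:280,260:380],(390,390),interpolation=2),cv2.resize(cv2.imread('pics/scene.png')[105:225,260:380],(390,390),interpolation=2)])
cv2.imwrite('pics/crop.png',c)
E
```

```text
top (291.5, 252.0) (5.0, 2.0) -0.0 11
(np.int64(292), np.float64(252.0)) [0.4877 0.0704 0.215 ]
(np.int64(291), np.float64(252.5)) [0.4871 0.0716 0.215 ]
centre [0.4874 0.071  0.215 ] len 0.0014264358340337886 yaw of +y -155.09416215749673
scene (300.5, 124.5) (49.0, 13.0) 0.0 129
279 130 131 [ 0.4829 -0.0056  0.215 ]
302 124 124 [0.4862 0.0366 0.215 ]
324 118 131 [0.507  0.0677 0.215 ]
bar right(+y) [0.4831 0.085  0.2067] 0.003995737621417763
bar left [ 0.4752 -0.0081  0.2202] 0.005555174269257935
front strip/stand [array([0.5927, 0.1145]), array([0.4401, 0.1312]), array([ 0.4001, -0.2544])]
tray rim [array([0.7813, 0.1013]), array([ 0.7434, -0.2709]), array([0.6073, 0.1221])]
```

View pics/crop.png

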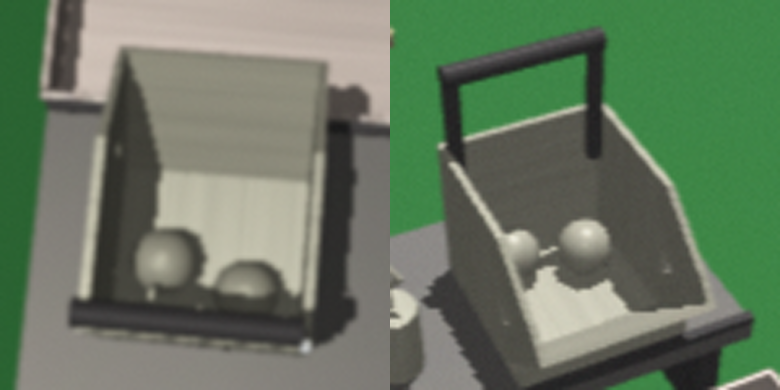

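The crop confirms the choice: a black hoop handle on a nearly square narrow tub with two grey balls near its rear wall. The bar ends are at about top (282,256) and (353,261), and scene (275.5,127) and (326,117). The stand and tray edges give a yaw of about -6°.

```bash
python3 - <<'E'
from h import *
from scipy.spatial.transform import Rotation as R
from bench import r
np.set_printoptions(precision=4,suppress=True)
A,ea=tri((282.3,256.5),(325.8,117));B,eb=tri((353.5,261),(275.5,127))
print(A,ea,B,eb,(A+B)/2,np.linalg.norm(A-B))
print('z-plane',onz('top',(282.3,256.5),.215),onz('top',(353.5,261),.215))
# lip corners z=.129, front
print('lip',onz('top',(260+120/3.25,160+47/3.25),.129),onz('top',(260+327/3.25,160+62/3.25),.129))
s=r.read_state();q=R.from_quat(s['eef_rot']);print(q.as_matrix())
E
```

```text
[0.4833 0.0849 0.211 ] 0.003084096018427778 [ 0.4742 -0.0075  0.2176] 8.626420018064589e-05 [0.4788 0.0387 0.2143] 0.09307534736039935
z-plane [0.4824 0.0829 0.215 ] [ 0.4743 -0.0076  0.215 ]
lip [0.6121 0.0721 0.129 ] [ 0.601  -0.0258  0.129 ]
[[ 0.9619  0.2733 -0.0004]
 [ 0.2733 -0.9619  0.0012]
 [-0.0001 -0.0013 -1.    ]]
```

Checks: the bar centre is about (0.479, 0.0385, 0.2145) against an expected height of 0.215. Bar length comes out at 93 mm, and the lip predicted from the bar agrees to 2 mm. Yaw is about -6°, so the pivot is near (0.582, 0.028, 0.08). The tool needs about +68° about z. I'm approaching high.

```bash
python3 -m inch '{"translation":[[0.4,0.4,0.35],[0.7,0.7,0.7],[1,1,0.7],[1,1,0.7]],"rot":[[0,0,0.1],[0,0,0.17],[0,0,0.17],[0,0,0.17]],"jaw":[87,87,87,87]}' && python3 -m inch '{"translation":[[0.35,0.35,0],[0.7,0.7,0],[1,1,0],[1,1,0]],"rot":[[0,0,0.1],[0,0,0.17],[0,0,0.17],[0,0,0.17]],"jaw":[87,87,87,87]}' && python3 -m inch '{"translation":[[0.35,0.35,0],[0.7,0.7,0],[0.8,1,0],[0.8,1,0]],"rot":[[0,0,0.1],[0,0,0.17],[0,0,0.17],[0,0,0.17]],"jaw":[87,87,87,87]}'
```

```text
time: 0.5
ee_pos: [0.2761, -0.4972, 0.3049]
eef_rot: [0.973, 0.229, 0.001, 0.0]
ft_force: [0.4, -0.6, -0.6]
width: 0.0869
time: 0.9
ee_pos: [0.3813, -0.3913, 0.3048]
eef_rot: [0.948, 0.32, 0.003, -0.001]
ft_force: [0.0, -0.2, -0.3]
width: 0.0868
time: 1.3
ee_pos: [0.4641, -0.2856, 0.3045]
eef_rot: [0.914, 0.407, 0.003, -0.002]
ft_force: [-0.0, -0.9, 0.6]
width: 0.0868
```

```bash
python3 -m inch '{"translation":[[0,0.5,0],[0,1,0],[0,1,0]],"rot":[[0,0,0.1],[0,0,0.2],[0,0,0.2]],"jaw":[87,87,87]}' && python3 -m inch '{"translation":[[0,0.5,0],[0,1,0],[0,1,0]],"rot":[[0,0,0.1],[0,0,0.2],[0,0,0.2]],"jaw":[87,87,87]}' && python3 -m inch '{"translation":[[0,0.5,0],[0.1,1,0],[0.1,1,0],[0.1,1,0]],"rot":[[0,0,0.1],[0,0,0.2],[0,0,0.2],[0,0,0.2]],"jaw":[87,87,87,87]}'
python3 - <<'E'
from bench import r, eyes
import cv2,numpy as np
from scipy.spatial.transform import Rotation as R
from h import *
s=r.read_state();a=eyes.camera("wrist");cv2.imwrite("pics/w1.png",a)
q=R.from_quat(s['eef_rot']).as_matrix();print(s['ee_pos'],'y axis deg',np.degrees(np.arctan2(q[1,1],q[0,1])),q[:,2],s['joint_positions'])
E
```

```text
time: 1.6
ee_pos: [0.4646, -0.1801, 0.3048]
eef_rot: [0.864, 0.504, 0.003, -0.002]
ft_force: [0.2, -0.4, 0.4]
width: 0.0872
time: 1.9
ee_pos: [0.4646, -0.0747, 0.3051]
eef_rot: [0.803, 0.596, 0.004, -0.003]
ft_force: [-0.0, 0.1, 1.3]
width: 0.0868
time: 2.3
ee_pos: [0.4748, 0.0257, 0.3049]
eef_rot: [0.736, 0.677, 0.003, -0.003]
ft_force: [-0.6, -0.6, 0.3]
width: 0.0872
[0.47476318 0.02574193 0.3049418 ] y axis deg -4.791032152166389 [ 3.07408148e-04  8.92800912e-03 -9.99960097e-01] [ 0.57221688  0.00393483 -0.70726317  1.6924583  -0.00629884  1.44463916
 -0.21787395]
```

View pics/w1.png

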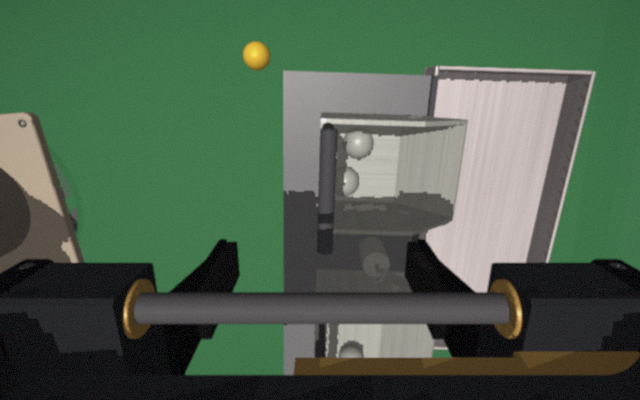

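The wrist view shows the bar from (329,125) to (325,254), the two grey balls at (358,145) and (348,181), and the yellow ball outside the tub. I'll turn the bar ends into positions.

```bash
cat >> h.py <<'E'
def wz(s,p,z):
    from scipy.spatial.transform import Rotation as R
    c=eyes.calibration('wrist');H=c['hand_eye'];M=R.from_quat(s['eef_rot']).as_matrix()
    d=M@H[:3,:3]@np.array([(p[0]-c['cx'])/c['fx'],(p[1]-c['cy'])/c['fy'],1.]);o=s['ee_pos']+M@H[:3,3]
    return o+d*(z-o[2])/d[2]
E
python3 - <<'E'
from h import *
from bench import r
s=r.read_state();a=wz(s,(329,126),.215);b=wz(s,(325,252),.215);print(a,b,(a+b)/2,np.linalg.norm(a-b))
# back-left corners of the tub base / stand edges
p=wz(s,(284,72),.08);q=wz(s,(430,77),.08);print('stand side',p,q,np.degrees(np.arctan2(*(q-p)[1::-1])))
E
```

```text
[0.48532813 0.08364732 0.215     ] [ 0.47462579 -0.0107582   0.215     ] [0.47997696 0.03644456 0.215     ] 0.09501022893466239
stand side [0.44537595 0.1289841  0.08      ] [0.59407485 0.1112035  0.08      ] -6.818741570891584
```

```bash
python3 -m inch '{"translation":[[0.05,0.11,0],[0.05,0.11,-0.2],[0.05,0.11,-0.45],[0.05,0.11,-0.7],[0.05,0.11,-0.88],[0.05,0.11,-0.97],[0.05,0.11,-0.97]],"rot":[[0,0,-0.025],[0,0,-0.025],[0,0,-0.025],[0,0,-0.025],[0,0,-0.025],[0,0,-0.025],[0,0,-0.025]],"jaw":[87,87,87,87,87,87,87]}' 15
python3 - <<'E'
from bench import r, eyes
import cv2
s=r.read_state();print(s['ee_pos'])
cv2.imwrite("pics/w2.png",cv2.hconcat([cv2.resize(eyes.camera("wrist"),(480,300)),eyes.camera("scene")[80:280,170:470].repeat(1,0)[:, :] if 0 else cv2.resize(eyes.camera("scene")[80:240,200:360],(300,300))]))
E
```

```text
time: 3.05
ee_pos: [0.4793, 0.0334, 0.2069]
eef_rot: [0.747, 0.665, 0.002, -0.004]
ft_force: [-1.1, 0.3, 0.4]
width: 0.0876
[0.47925095 0.03335545 0.20685522]
```

View pics/w2.png

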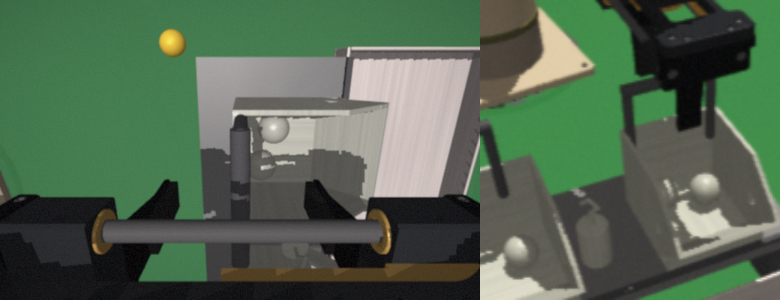

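The bar lies between the open fingers at (240,200), centred between the pads and clear of the uprights. I'm closing on it.

```bash
python3 -m inch '{"translation":[[0,0,0],[0,0,0],[0,0,0],[0,0,0],[0,0,0],[0,0,0],[0,0,0],[0,0,0]],"rot":[[0,0,0],[0,0,0],[0,0,0],[0,0,0],[0,0,0],[0,0,0],[0,0,0],[0,0,0]],"jaw":[60,40,25,16,10,5,5,5]}' 15
```

```text
time: 3.95
ee_pos: [0.4801, 0.0343, 0.2085]
eef_rot: [0.746, 0.666, 0.003, -0.003]
ft_force: [-0.5, 0.8, 0.6]
width: 0.0307
```

```bash
python3 - <<'E'
import numpy as np
from bench import r
print(r.read_state()['ee_pos'],r.read_state()['width'])
f=np.array([np.cos(np.radians(6.3)),-np.sin(np.radians(6.3))])
a0=np.arctan2(135,-104);L=np.hypot(104,135)
for t in range(0,69,4):
    a=a0-np.radians(t);dx=(L*np.cos(a)+104)/100;dz=(L*np.sin(a)-135)/100;print(t,np.round(f*dx,3),round(dz,3))
E
```

```text
[0.48014614 0.03425909 0.20850386] 0.03069001488863765
0 [-0.  0.] -0.0
4 [ 0.096 -0.011] 0.069
8 [ 0.197 -0.022] 0.132
12 [ 0.302 -0.033] 0.187
16 [ 0.41  -0.045] 0.234
20 [ 0.521 -0.058] 0.274
24 [ 0.635 -0.07 ] 0.306
28 [ 0.751 -0.083] 0.33
32 [ 0.868 -0.096] 0.346
36 [ 0.986 -0.109] 0.353
40 [ 1.104 -0.122] 0.353
44 [ 1.222 -0.135] 0.344
48 [ 1.339 -0.148] 0.326
52 [ 1.455 -0.161] 0.301
56 [ 1.568 -0.173] 0.267
60 [ 1.679 -0.185] 0.226
64 [ 1.787 -0.197] 0.177
68 [ 1.891 -0.209] 0.12
```

```bash
python3 -m inch '{"translation":[[0,0,0],[0,0,0],[0,0,0],[0,0,0],[0,0,0],[0,0,0]],"rot":[[0,0,0],[0,0,0],[0,0,0],[0,0,0],[0,0,0],[0,0,0]],"jaw":[5,5,5,5,5,5]}' 15
```

```text
time: 4.55
ee_pos: [0.4787, 0.0345, 0.2083]
eef_rot: [0.746, 0.666, 0.002, -0.004]
ft_force: [-8.2, -0.0, 4.7]
width: 0.0114
```

```bash
python3 -m inch '{"translation":[[0.024,-0.003,0.018],[0.048,-0.005,0.035],[0.096,-0.011,0.069],[0.146,-0.016,0.101],[0.197,-0.022,0.132],[0.249,-0.027,0.16],[0.302,-0.033,0.187],[0.302,-0.033,0.187]],"rot":[[0,0,0],[0,0,0],[0,0,0],[0,0,0],[0,0,0],[0,0,0],[0,0,0],[0,0,0]],"jaw":[5,5,5,5,5,5,5,5]}' 15
python3 - <<'E'
from bench import r, eyes
import cv2
cv2.imwrite("pics/w3.png",cv2.hconcat([cv2.resize(eyes.camera("wrist"),(480,300)),cv2.resize(eyes.camera("scene")[80:240,240:400],(300,300),interpolation=2)]))
E
```

```text
time: 5.35
ee_pos: [0.5085, 0.0312, 0.2276]
eef_rot: [0.746, 0.666, 0.001, -0.005]
ft_force: [-10.7, -0.2, 7.3]
width: 0.0112
```

View pics/w3.png

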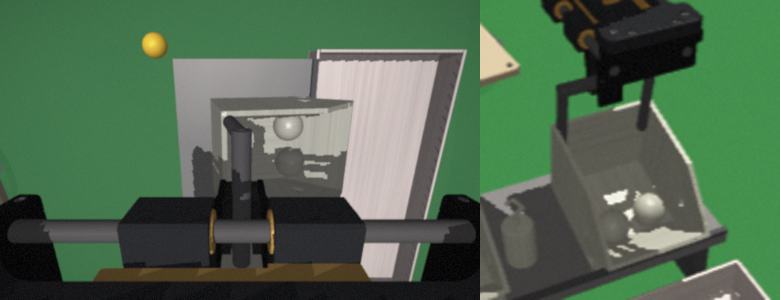

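The tub is tilting about its front edge. The bar is held at (240,200) and both balls have rolled to the front, at scene-crop (650,207) and (612,228). Forces are small, about 11 N. I'm continuing to 40°.

```bash
python3 -m inch '{"translation":[[0.054,-0.006,0.024],[0.108,-0.012,0.047],[0.163,-0.018,0.068],[0.219,-0.024,0.087],[0.276,-0.03,0.104],[0.333,-0.037,0.119],[0.391,-0.043,0.132],[0.449,-0.049,0.143],[0.508,-0.056,0.152],[0.566,-0.062,0.159],[0.625,-0.069,0.163],[0.684,-0.075,0.166],[0.743,-0.082,0.167],[0.802,-0.088,0.166],[0.802,-0.088,0.166]],"rot":[[0,0,0],[0,0,0],[0,0,0],[0,0,0],[0,0,0],[0,0,0],[0,0,0],[0,0,0],[0,0,0],[0,0,0],[0,0,0],[0,0,0],[0,0,0],[0,0,0],[0,0,0]],"jaw":[5,5,5,5,5,5,5,5,5,5,5,5,5,5,5]}' 15
python3 - <<'E'
from bench import r, eyes
import cv2
cv2.imwrite("pics/w4.png",cv2.hconcat([cv2.resize(eyes.camera("wrist"),(480,300)),cv2.resize(eyes.camera("scene")[80:240,240:400],(300,300),interpolation=2)]))
E
```

```text
time: 6.95
ee_pos: [0.589, 0.0223, 0.2438]
eef_rot: [0.746, 0.666, 0.001, -0.005]
ft_force: [-2.6, -1.4, 2.8]
width: 0.0117
```

View pics/w4.png

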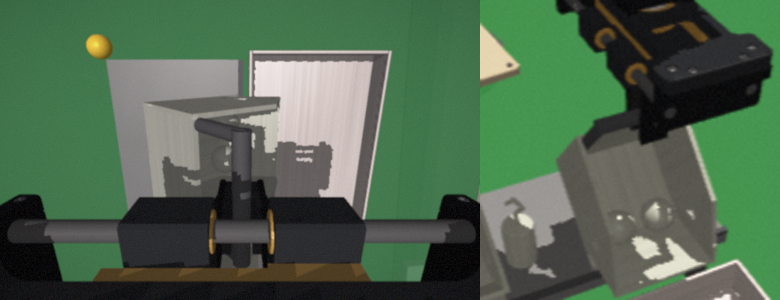

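The tub is at about 40°, with both balls resting in the floor/ramp corner at scene-crop (622,220) and (657,213). Force is under 5 N. I'm going on slowly to 58°, then 62–64°.

```bash
python3 -m inch '{"translation":[[0.059,-0.006,-0.004],[0.118,-0.013,-0.009],[0.162,-0.018,-0.015],[0.206,-0.023,-0.022],[0.25,-0.028,-0.03],[0.293,-0.032,-0.039],[0.337,-0.037,-0.049],[0.38,-0.042,-0.06],[0.422,-0.046,-0.073],[0.464,-0.051,-0.086],[0.492,-0.054,-0.096],[0.52,-0.057,-0.106],[0.52,-0.057,-0.106],[0.52,-0.057,-0.106],[0.548,-0.06,-0.117],[0.575,-0.063,-0.127],[0.575,-0.063,-0.127],[0.575,-0.063,-0.127]],"rot":[[0,0,0],[0,0,0],[0,0,0],[0,0,0],[0,0,0],[0,0,0],[0,0,0],[0,0,0],[0,0,0],[0,0,0],[0,0,0],[0,0,0],[0,0,0],[0,0,0],[0,0,0],[0,0,0],[0,0,0],[0,0,0]],"jaw":[5,5,5,5,5,5,5,5,5,5,5,5,5,5,5,5,5,5]}' 15
python3 - <<'E'
from bench import r, eyes
import cv2
cv2.imwrite("pics/w5.png",cv2.hconcat([cv2.resize(eyes.camera("top")[80:280,240:440],(300,300)),cv2.resize(eyes.camera("scene")[80:330,170:450],(448,400),interpolation=2)[:300] if 0 else cv2.resize(eyes.camera("scene")[100:350,170:450],(336,300),interpolation=2)]))
E
```

```text
time: 8.85
ee_pos: [0.646, 0.0161, 0.2312]
eef_rot: [0.746, 0.666, 0.001, -0.005]
ft_force: [-0.7, -0.9, 1.5]
width: 0.0114
```

View pics/w5.png

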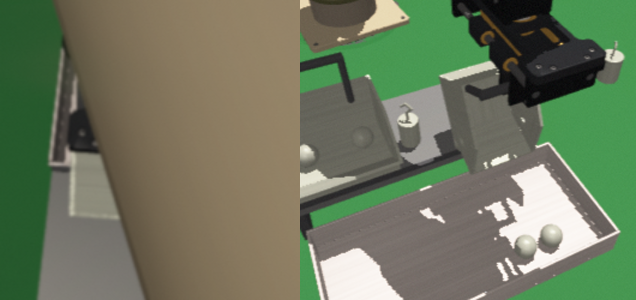

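Both steel balls are in the tray, at crop (525,245) and (551,234), and none remain visible in the tilted tub. I'm rocking back along the same arc.

```bash
python3 -m inch '{"translation":[[-0.028,0.003,0.011],[-0.055,0.006,0.021],[-0.111,0.012,0.041],[-0.168,0.018,0.059],[-0.224,0.025,0.075],[-0.282,0.031,0.088],[-0.34,0.037,0.1],[-0.398,0.044,0.11],[-0.457,0.05,0.118],[-0.516,0.057,0.123],[-0.575,0.063,0.127],[-0.634,0.07,0.128],[-0.693,0.076,0.127],[-0.752,0.083,0.124],[-0.811,0.089,0.12],[-0.869,0.096,0.113],[-0.928,0.102,0.104],[-0.928,0.102,0.104]],"rot":[[0,0,0],[0,0,0],[0,0,0],[0,0,0],[0,0,0],[0,0,0],[0,0,0],[0,0,0],[0,0,0],[0,0,0],[0,0,0],[0,0,0],[0,0,0],[0,0,0],[0,0,0],[0,0,0],[0,0,0],[0,0,0]],"jaw":[5,5,5,5,5,5,5,5,5,5,5,5,5,5,5,5,5,5]}' 15
```

```text
time: 10.75
ee_pos: [0.5521, 0.0265, 0.2414]
eef_rot: [0.746, 0.666, 0.0, -0.005]
ft_force: [-2.5, -1.9, 2.5]
width: 0.0113
```

```bash
python3 -m inch '{"translation":[[-0.058,0.006,-0.011],[-0.116,0.013,-0.024],[-0.173,0.019,-0.039],[-0.23,0.025,-0.056],[-0.286,0.031,-0.075],[-0.341,0.037,-0.096],[-0.395,0.043,-0.119],[-0.449,0.049,-0.143],[-0.502,0.055,-0.17],[-0.554,0.061,-0.198],[-0.579,0.064,-0.213],[-0.605,0.067,-0.229],[-0.63,0.069,-0.245],[-0.655,0.072,-0.261],[-0.655,0.072,-0.261]],"rot":[[0,0,0],[0,0,0],[0,0,0],[0,0,0],[0,0,0],[0,0,0],[0,0,0],[0,0,0],[0,0,0],[0,0,0],[0,0,0],[0,0,0],[0,0,0],[0,0,0],[0,0,0]],"jaw":[5,5,5,5,5,5,5,5,5,5,5,5,5,5,5]}' 15
```

```text
time: 12.25
ee_pos: [0.4862, 0.0337, 0.215]
eef_rot: [0.746, 0.666, 0.0, -0.005]
ft_force: [-3.7, 0.7, -2.7]
width: 0.0115
```

```bash
python3 -m inch '{"translation":[[-0.01,0.001,-0.008],[-0.02,0.002,-0.016],[-0.03,0.003,-0.025],[-0.04,0.004,-0.034],[-0.05,0.005,-0.042],[-0.06,0.006,-0.051],[-0.067,0.007,-0.059],[-0.075,0.008,-0.067],[-0.075,0.008,-0.067],[-0.075,0.008,-0.067],[-0.075,0.008,-0.067]],"rot":[[0,0,0],[0,0,0],[0,0,0],[0,0,0],[0,0,0],[0,0,0],[0,0,0],[0,0,0],[0,0,0],[0,0,0],[0,0,0]],"jaw":[5,5,5,5,5,5,5,5,5,5,5]}' 15
python3 - <<'E'
from bench import r, eyes
import cv2
cv2.imwrite("pics/w6.png",cv2.hconcat([cv2.resize(eyes.camera("wrist"),(480,300)),cv2.resize(eyes.camera("scene")[100:230,240:370],(300,300),interpolation=2)]))
E
```

```text
time: 13.35
ee_pos: [0.4778, 0.0346, 0.2087]
eef_rot: [0.746, 0.666, -0.001, -0.005]
ft_force: [-12.0, -1.1, 7.8]
width: 0.0112
```

View pics/w6.png

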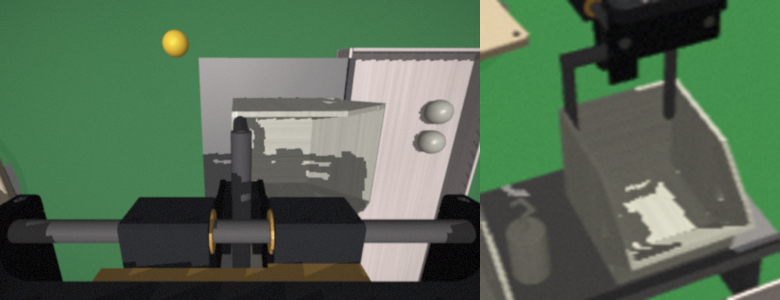

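The tub is empty and looks upright, as before, with both balls in the tray at wrist (437,111) and (431,141). The gripper still pushes it forward slightly (-12 N), so I'll ease back in small steps to be sure it stands before opening.

```bash
python3 -m inch '{"translation":[[-0.005,0.001,-0.002],[-0.01,0.001,-0.004],[-0.01,0.001,-0.004],[-0.01,0.001,-0.004]],"rot":[[0,0,0],[0,0,0],[0,0,0],[0,0,0]],"jaw":[5,5,5,5]}' 10 && python3 -m inch '{"translation":[[-0.005,0.001,0],[-0.01,0.001,0],[-0.01,0.001,0],[-0.01,0.001,0]],"rot":[[0,0,0],[0,0,0],[0,0,0],[0,0,0]],"jaw":[5,5,5,5]}' 6
```

```text
time: 13.85
ee_pos: [0.4767, 0.0347, 0.2081]
eef_rot: [0.746, 0.666, -0.001, -0.006]
ft_force: [-3.7, -0.5, -4.2]
width: 0.0113
time: 14.25
ee_pos: [0.4758, 0.0348, 0.208]
eef_rot: [0.746, 0.666, -0.001, -0.006]
ft_force: [-1.1, -0.5, -9.1]
width: 0.0111
```

```bash
python3 -m inch '{"translation":[[0,0,-0.005],[0,0,-0.01],[0,0,-0.01],[0,0,-0.01]],"rot":[[0,0,0],[0,0,0],[0,0,0],[0,0,0]],"jaw":[5,5,5,5]}' 6 && python3 -m inch '{"translation":[[0,0,-0.005],[0,0,-0.01],[0,0,-0.01],[0,0,-0.01]],"rot":[[0,0,0],[0,0,0],[0,0,0],[0,0,0]],"jaw":[5,5,5,5]}' 6 && python3 -m inch '{"translation":[[0,0,-0.005],[0,0,-0.01],[0,0,-0.01],[0,0,-0.01]],"rot":[[0,0,0],[0,0,0],[0,0,0],[0,0,0]],"jaw":[5,5,5,5]}' 6
```

```text
time: 14.65
ee_pos: [0.4753, 0.0349, 0.2074]
eef_rot: [0.746, 0.666, -0.001, -0.006]
ft_force: [-7.2, -0.6, -0.1]
width: 0.0119
time: 15.05
ee_pos: [0.4747, 0.035, 0.2069]
eef_rot: [0.746, 0.666, -0.002, -0.006]
ft_force: [-7.5, -0.1, 1.3]
width: 0.0118
time: 15.45
ee_pos: [0.4741, 0.035, 0.2064]
eef_rot: [0.746, 0.666, -0.002, -0.006]
ft_force: [-8.8, -0.7, 1.4]
width: 0.0114
```

The bar is still moving back along the arc, with about 7 N × 0.135 m ≈ 1 N·m of support. The tub is therefore still held slightly tilted, because the closing jaws had nudged it forward. I'm lowering along the arc until the load vanishes.

```bash
python3 -m inch '{"translation":[[-0.005,0.001,-0.005],[-0.01,0.001,-0.009],[-0.01,0.001,-0.009]],"rot":[[0,0,0],[0,0,0],[0,0,0]],"jaw":[5,5,5]}' 6 && python3 -m inch '{"translation":[[-0.005,0.001,-0.005],[-0.01,0.001,-0.009],[-0.01,0.001,-0.009]],"rot":[[0,0,0],[0,0,0],[0,0,0]],"jaw":[5,5,5]}' 6 && python3 -m inch '{"translation":[[-0.005,0.001,-0.005],[-0.01,0.001,-0.009],[-0.01,0.001,-0.009]],"rot":[[0,0,0],[0,0,0],[0,0,0]],"jaw":[5,5,5]}' 6
python3 - <<'E'
from bench import r, eyes
import cv2
a=cv2.imread("pics/scene.png");b=eyes.camera("scene");cv2.imwrite("pics/s7.png",b)
f=lambda i:cv2.resize(i[105:225,260:380],(390,390),interpolation=2)
cv2.imwrite("pics/w7.png",cv2.hconcat([f(a),f(b)]))
E
```

```text
time: 15.75
ee_pos: [0.4734, 0.0351, 0.206]
eef_rot: [0.746, 0.666, -0.002, -0.006]
ft_force: [-4.1, -1.0, -0.5]
width: 0.0117
time: 16.05
ee_pos: [0.4734, 0.0351, 0.2059]
eef_rot: [0.746, 0.666, -0.001, -0.005]
ft_force: [0.5, -1.8, 4.2]
width: 0.0119
time: 16.35
ee_pos: [0.4734, 0.0351, 0.2058]
eef_rot: [0.746, 0.666, -0.0, -0.004]
ft_force: [1.3, -2.9, 6.4]
width: 0.0118
```

View pics/w7.png

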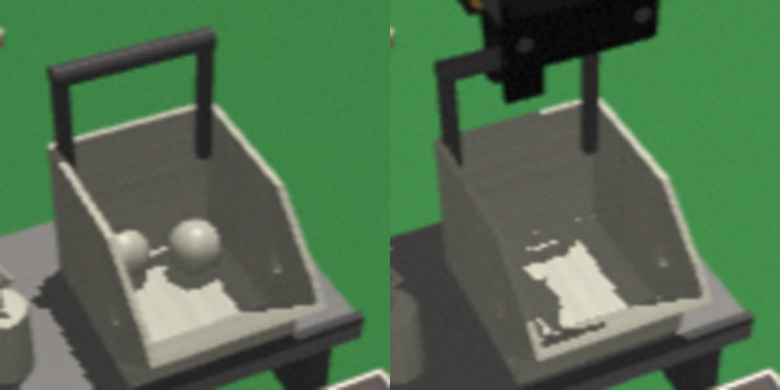

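The load has flipped to pressing down with no further motion, so the base rests on the stand. Compared with before, the tub looks about 1–2 px up-left, a few mm back. I'll release, lift, and compare it with the first pictures.

```bash
python3 -m inch '{"translation":[[0,0,0],[0,0,0],[0,0,0],[0,0,0],[0,0,0],[0,0,0],[0,0,0],[0,0,0],[0,0,0],[0,0,0]],"rot":[[0,0,0],[0,0,0],[0,0,0],[0,0,0],[0,0,0],[0,0,0],[0,0,0],[0,0,0],[0,0,0],[0,0,0]],"jaw":[14,18,25,35,50,60,60,60,60,60]}' && python3 -m inch '{"translation":[[0,0,0.1],[0,0,0.3],[0,0,0.6],[-0.3,0,0.9],[-0.7,0,1],[-0.9,0,1],[-0.9,0,1]],"rot":[[0,0,0],[0,0,0],[0,0,0],[0,0,0],[0,0,0],[0,0,0],[0,0,0]],"jaw":[60,60,60,60,60,60,60]}'
python3 - <<'E'
from bench import r, eyes
import cv2,numpy as np
from h import *
a=cv2.imread("pics/scene.png");b=eyes.camera("scene");cv2.imwrite("pics/s8.png",b);cv2.imwrite("pics/t8.png",eyes.camera("top"))
f=lambda i:cv2.resize(i[105:225,260:380],(390,390),interpolation=2)
cv2.imwrite("pics/w8.png",cv2.hconcat([f(a),f(b)]))
# patch shifts (bar, lip, rear wall) between first and last scene view
for n,(x,y,w,h) in dict(bar=(272,112,58,30),ramp=(290,190,68,34),stand=(330,185,45,40),right_wall=(318,135,40,65)).items():
    A=cv2.resize(a,None,fx=4,fy=4,interpolation=2);B=cv2.resize(b,None,fx=4,fy=4,interpolation=2)
    t=A[4*y:4*(y+h),4*x:4*(x+w)];S=B[4*y-24:4*(y+h)+24,4*x-24:4*(x+w)+24]
    _,v,_,l=cv2.minMaxLoc(cv2.matchTemplate(S,t,cv2.TM_CCOEFF_NORMED));print(n,round(v,3),(l[0]-24)/4,(l[1]-24)/4)
c=eyes.calibration('scene')
def pr(X):
    q=c['R']@np.array(X)+c['t'];return q[:2]/q[2]*c['fx']
print('px per -5mm x at bar',pr((.475,.038,.215))-pr((.48,.038,.215)),'at lip',pr((.6,.023,.129))-pr((.605,.023,.129)))
E
```

```text
time: 17.4
ee_pos: [0.4734, 0.0351, 0.2058]
eef_rot: [0.746, 0.666, -0.0, -0.004]
ft_force: [0.4, -0.1, -0.7]
width: 0.0595
time: 18.1
ee_pos: [0.3821, 0.0352, 0.3073]
eef_rot: [0.746, 0.666, -0.0, -0.002]
ft_force: [0.7, 0.2, -0.2]
width: 0.0599
bar 0.952 -1.25 -1.5
ramp 0.935 -1.0 -1.75
stand 0.908 -0.25 -0.25
right_wall 0.79 -1.25 -1.75
px per -5mm x at bar [-1.45608132 -1.37510338] at lip [-1.65971982 -1.8320223 ]
```

View pics/w8.png

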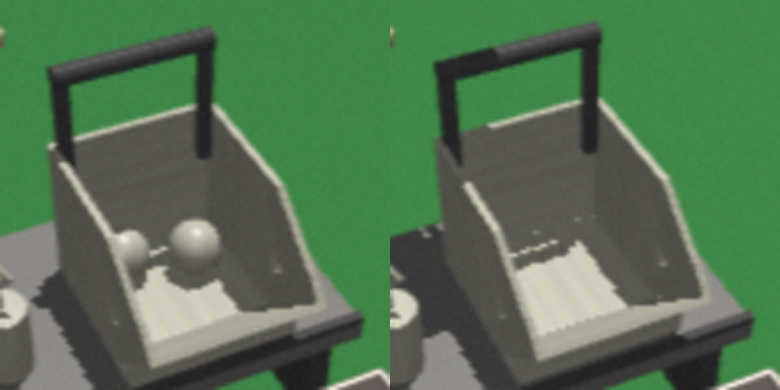

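The tub stands upright and empty, with the handle free at crop (435–600, 30–70). It is shifted about 4–5 mm to the rear of its original spot, with no visible tilt because the bar, ramp and wall all shift alike. A push to recover those millimetres would risk tipping it, so I leave it. I'll check that the balls are at rest in the tray, then hand in.

```bash
python3 - <<'E'
from bench import r, eyes
import cv2
from h import *
b=cv2.imread("pics/s8.png");c=eyes.camera("scene");print('motion px',(cv2.absdiff(b,c).max(2)>40)[100:360,130:450].sum())
g=cv2.medianBlur(cv2.cvtColor(c,6),3)
for x,y,R in cv2.HoughCircles(g[220:400,170:440],cv2.HOUGH_GRADIENT,1,12,param1=120,param2=12,minRadius=5,maxRadius=10)[0][:4]:print((x+170,y+220,R),onz('scene',(x+170,y+220),.02))
cv2.imwrite("pics/fin.png",c[90:390,130:450])
E
```

```text
motion px 28
(np.float32(355.5), np.float32(311.5), np.float32(9.4)) [ 0.7375511  -0.01567562  0.02      ]
(np.float32(376.5), np.float32(301.5), np.float32(9.4)) [0.74124435 0.02424589 0.02      ]
```

View pics/fin.png

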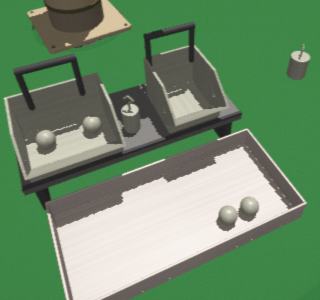

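The final view shows both steel balls in the tray at (228,215) and (250,205), the narrow tub empty and upright, and the wide tub and weight undisturbed.

```bash
python3 -c "
from bench import r
print(r.close_job(), r.read_state()['time'])"
```

```text
the job is handed in; nothing more can be done
the job is handed in; nothing more can be done
```

The job is handed in: I rocked the narrow tub forward to about 60° by its handle, and both steel balls rolled into the tray. I then rocked it back, lowered it until the wrist force showed it standing on its base, and released it. This took about 18 s of the 45 s, and the highest wrist force I read (at the end of a move) was about 14 N.

**Last checks:**
- **Balls:** both are at rest in the tray, at about (0.738, -0.016) and (0.741, 0.024).
- **Tub:** it is empty and upright, the gripper is clear of it, and the wide tub and hooked weight look undisturbed.

**What was off:**
- **Position:** the tub ended about 4–5 mm behind its starting spot. I left it there because pushing it forward by the handle risked tipping it.
- **Grip:** closing the jaws had apparently tipped the tub forward by about 2°. My first return position therefore left it slightly tilted, and I lowered it the rest of the way in small steps.
- **Front edge:** I never measured whether it stayed on the stand. The pictures and the mostly small forces gave no sign of it lifting.

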